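# Take the filter out of the fume extractor and hang it on the hook

## Task

Service the small fume extractor on the bench: push the swing tab on its top well aside, lift the filter cassette straight up out of its slot, and hang it up by its window on the stand's hook, bringing it in sideways over the upturned tip and lowering it (not dropping it) into the throat. Let go so that it hangs still and freely; leave the tab turned aside and do not disturb the other things on the bench.

Things in the scene. Friction and masses are not known exactly. Their poses are not given: they have to be found in the camera images.
- extractor: Grey sheet-metal box, 150 (x) x 240 (y) x 102 mm tall, fixed to the bench. Origin at the centre of its underside, z up. In its top face a slot 19 (x) x 145 mm (y) centred on the origin, long along its y axis, floor of the slot 20 mm above the bench; the cassette stands in it.
- tab_stud (a point): Centre of the top end of the upright stud on the tab, a pin 10 mm in diameter and 42 mm tall (its top 148.5 mm above the bench), 38 mm from the tab's pin: push it sideways with the closed fingers along its arc about the tab's pin.
- seat (a point): Middle of the throat on the arm's upper side: (-40, 0, 175) mm in the stand's frame. Hung well, the cross bar's underside rests here (z of the cassette's origin then 45 mm).
- can: Bystander: steel can, 54 mm in diameter, 75 mm tall, behind the extractor. Origin at the centre of its underside.
- workpiece: Bystander: dark steel block 70 x 35 x 25 mm in the middle of the bench. Origin at the centre of its underside.
- sample_plate: Bystander: small steel plate 60 x 40 x 8 mm beside the hook stand. Origin at the centre of its underside.
- parts_tray: Bystander: grey plastic tray 90 x 130 x 35 mm behind the hook stand. Origin at the centre of its underside.
- brush: Bystander: brush lying on the left of the bench.
- wrench: Bystander: wrench lying on the right of the bench.
- cassette: Aluminium filter cassette, 0.17 to 0.35 kg. Origin: centre of its underside; x thickness, y width, z up; same front and back. Body 14 (x) x 140 (y) x 80 mm tall; above it legs at y = +-26 mm and a cross bar frame a window open along x. Starts in the slot, axes parallel to the extractor's, origin 20 mm above the bench; must rise over 82 mm to come clear.
- tongue_top (a point): Centre of the top of the cassette's grip tongue, at z = 166 mm in its frame. Tongue: 14 (x) x 26 (y) x 28 mm tall, standing on the middle of the cross bar (z = 138 mm up). Take it across its 26 mm width with the fingertips above the cross bar, so that the window stays free.
- bar_underside (a point): Middle of the underside of the cassette's cross bar (top of the window), z = 130 mm in its frame; this rests on the hook. Bar 8 mm square (z = 130 to 138 mm); legs 8 mm square; window 44 mm wide (y), 50 mm high (z = 80 to 130 mm).
- tab (a joint): Swing tab on the extractor's top: flat steel bar, 16 wide, 4 thick, turning on a vertical pin at (0, 100) mm in the extractor's frame. 0: points along the extractor's -y, tip 46 mm from the pin, barring the cassette. Positive is counter-clockwise from above (tip to +x). Range -1.7 to 1.7; either way serves; well aside: beyond 0.8. Starts within 0.25 of 0; light friction (1 N) holds it.
- hook_stand: Steel hook stand, fixed. Origin on the bench under its post (16 mm diameter). A round arm, 10 mm diameter, axis 170 mm up, leaves the post's top along the stand's -x, level to x = -75 mm, then slopes up as a lip. Throat: the level part, x = -8 to -75 mm. The arm must pass through the window along the cassette's x axis. Base plate 120 x 120 x 12 mm centred at x = -20 mm. Nothing above the arm.
- lip_end (a point): Centre of the lip's round end (10 mm diameter), at (-90, 0, 186) mm in the stand's frame: its top is 191 mm above the bench, its outermost point at x = -95 mm. The cross bar's underside must pass over it.
Not all that is in view belongs to the job. Of the things that look like the cassette, the middle-sized one is meant.

How it is judged:
By the outcome, as a careful person would: the job done as asked, in the order asked, and still so for the second after the job is handed in, with the robot touching nothing.
It also fails if it takes over 64 s, if anything falls off the work surface, if the arm or the gripper's body presses on something with over 40 N, if the wrist force passes 120 N, or if a joint passes its speed limit or range.

## Robot

A 6-joint arm with a two-finger parallel gripper is mounted at the origin on the work surface. World frame = base frame: x ahead of the robot, y to its left, z up, the work surface at z = 0. Lengths are in mm, angles in rad, forces in N, time in s.
With the tool pointing down it reaches from about 350 to 975 mm from the base axis. Payload 7.1 kg.
Tool frame: the origin (TCP) lies at the very end of the fingers, on their centre line; the grasp point (between the pads) lies 19 mm behind it (ctrl.grasp_offset is the distance from the TCP to the grasp point, in mm); z points along the fingers, y is the line along which they close (so a half turn about z gives the same grasp; the last joint's range is limited). The gripper opens to 88 mm and grips with 3 to 60 N. Pads are 20 mm wide; open, the fingers measure 115 mm over their backs; the gripper's body (75 mm by 178 mm) begins 61 mm behind the grasp point.
Start: joints at [1.178, 0.423, 1.63, -0, 1.089, -0.019], TCP at [228.19, 581.837, 222.675] pointing down, gripper open.
Joint ranges: [-3, 3], [-0.9, 2.11], [0.09, 2.58], [-1.31, 4.45], [0.11, 2.69], [-2.54, 2.54]. Speed limits (rad/s): [2.39, 2.39, 3.01, 3.14, 3.14, 3.14].

## Interface

Orientations are given as a rotation vector (axis times angle).
In Python, from workcell import ctrl, viewer, ticket, models gives the robot as it stands.
- The arm moves only by the tool play_rows, never from a script. Its arguments are lists of equal length, an entry for each row: "dp": the shift along the world's x, y, z in mm, a list of three; "yaw": the turn about the world's z in degrees. In form: {"dp": [[tx, ty, tz], ...], "yaw": [yaw, ...]}. A call has 1 to 8 rows; each row shifts and turns the commanded pose from where the row before left it; what a row does not reach is not made up. A row lasts 1/12 s, in which the tool goes at most 41.7 mm and 7.16 degrees, less where a joint would pass 70% of its speed; a pose out of reach is approached as far as the arm can. A call is refused whole if a number of a shift passes 41.7 or a number of a turn 7.16, either way. A call with a gripper value outside its range is refused whole. "gripper" is the closure, from 0 (fully open) to 1 (shut), set as the call begins (left out, the last holds). The fingers move at their own pace and stop on an object; the grip force is fixed at half the most. Time passes only in rows, so rows that do not move let the fingers close. It gives the time, the measured TCP pose, the force, the opening and the grip force at its end, in the units of the state.
- ctrl.get_obs(): the state, without advancing time (a new reading comes with each control period).
- viewer.get_image(name): name is "side" or "top" or "wrist"; returns a dict with "pixels" (420x560x3 uint8, red, green, blue), "range_z" (420x560 float32, mm along the optical axis (not along the pixel's ray), 0 where there is no reading), "fx", "fy", "cx", "cy" (pixels), "T" (4x4, takes a point from camera to world coordinates); the wrist camera has in their place "hand_eye" (4x4, takes a point from camera to tool coordinates, whose origin is the TCP and whose axes are the flange's). Camera axes: x right, y up, looking along -z (the intrinsics and any distortion apply to the point x, -y, -z); pixel columns grow to the right and rows downward; lengths in mm; the calibration is good to about 2 mm. A picture is of the moment at which its call begins: read the wrist's pose just before it.
- ticket.close_job(): hands the job in; it is judged then, once.
Trained networks look in a picture, given as the dict that the camera call returned (one of the last four; its "shot" number tells which), for a name from the list of things; names that differ only in an ending like _2 or _b are one class to them, and where a whole thing is asked for, a point or a joint stands for the part that bears it (a point fixed in the world has none). Each returns a list of dicts, best first, with "conf" (0 to 1); they miss things now and then, are a little off and sometimes report something else, mostly with a low value. They report only what shows in the picture. A call takes as long as a camera call. They do not tell look-alikes from the thing itself.
- models.look_for(picture, name): "bbox" ([centre column, centre row, width, height] in pixels, round what is visible of it).
- models.landmark_of(picture, name): "location" ([column, row] in pixels: a listed point, or the origin of a listed thing).
The state is a dict: "t": time; "qpos": joint angles; "qvel": joint speeds; "joint_torque": joint torques, N m; "ee_pos": TCP position; "orientation": TCP orientation; "ft_force": force on the tool from outside, world axes, zero at the start; "moment": the same for the moment, N m; "width": finger opening in mm; "grasp_force": force on a finger pad.
Only numpy, scipy, OpenCV 4.12 (cv2) and the standard library are available. Lean on these libraries where they do the work, as an engineer would, in place of code of your own. Each camera call takes 0.05 s, during which the arm holds its last target. There are 200 camera calls.

## Working session

There is one attempt and no reset: what is moved stays moved. The work goes in short steps, Python scripts to look and compute and a tool call to move; the robot and the scene stay as the last step left them, time stands still between calls to the robot, and variables do not carry over. Pictures are saved under pics/ and viewed, at most 10 in all, crops included, and the job is handed in when it is done.

Besides the shell and the picture viewer there is one more tool, called after "Emit:" as name(argument=value, ...) on one line, values as JSON. play_rows: Moves the arm, as the interface text tells. Its arguments: {"type":"object","properties":{"dp":{"type":"array"},"yaw":{"type":"array"},"gripper":{"type":"number"}},"required":["dp","yaw"]}

```bash
mkdir -p pics; ls; cat > h.py <<'E'
import numpy as np, cv2
from workcell import ctrl, viewer, ticket, models
from scipy.spatial.transform import Rotation as R
def shot(name):
    o=ctrl.get_obs(); p=viewer.get_image(name)
    if 'T' in p: T=np.array(p['T'])
    else:
        W=np.eye(4); W[:3,:3]=R.from_rotvec(o['orientation']).as_matrix(); W[:3,3]=o['ee_pos']
        T=W@np.array(p['hand_eye'])
    return p,T
def save(p,f): cv2.imwrite(f,cv2.cvtColor(p['pixels'],cv2.COLOR_RGB2BGR))
def cloud(p,T):
    z=p['range_z'].astype(float); v,u=np.mgrid[:z.shape[0],:z.shape[1]]
    X=np.stack([(u-p['cx'])/p['fx']*z,-(v-p['cy'])/p['fy']*z,-z],-1)
    return X@T[:3,:3].T+T[:3,3], z>0
def atz(p,T,uv,h):
    d=T[:3,:3]@np.array([(uv[0]-p['cx'])/p['fx'],-(uv[1]-p['cy'])/p['fy'],-1]); 
    return T[:3,3]+d*(h-T[2,3])/d[2]
E
python3 - <<'E'
from h import *
np.set_printoptions(precision=1,suppress=True)
o=ctrl.get_obs(); print(o['ee_pos'],o['orientation'],o['t'])
for n in ['top','side','wrist']:
    p,T=shot(n); save(p,f'pics/{n}0.png'); print(n,p['fx'],p['cx'],p['cy'],[k for k in p if k not in('pixels','range_z')],T)
    C,ok=cloud(p,T)
    for k in ['cassette','tongue_top','bar_underside','tab_stud','tab','extractor','hook_stand','lip_end','seat']:
        for d in models.landmark_of(p,k)[:4]:
            u,v=d['location']; i,j=int(round(v)),int(round(u))
            w=C[i,j] if 0<=i<420 and 0<=j<560 and ok[i,j] else None
            print(n,k,np.array([u,v]),round(d['conf'],2),w)
E
```

```text
pics
[228.  581.3 221.9] [-0.6 -3.1  0. ] 0.0
top 462.10210928006694 285.9082635750651 209.3809168421705 ['fx', 'fy', 'cx', 'cy', 'T', 'shot'] [[  -0.     1.    -0.1  405.2]
 [  -1.    -0.     0.    10.1]
 [   0.     0.1    1.  1459.5]
 [   0.     0.     0.     1. ]]
top cassette [217.1 188.6] 0.86 [575.7 205.6  97.1]
top cassette [177.6 280.5] 0.56 [305.  346.3   1.1]
top cassette [242.5 243.7] 0.46 [411.4 144.   -0.5]
top tongue_top [206.5 179.3] 0.83 [593.8 223.2 183.7]
top tongue_top [156.7 286. ] 0.69 [305.3 353.7 212.7]
top tongue_top [235.5 243.6] 0.55 [411.4 150.8 115.2]
top bar_underside [206.3 180.7] 0.8 [588.1 223.3 183.9]
top bar_underside [239.7 244.5] 0.73 [411.3 144.5  60. ]
top bar_underside [161.6 291.5] 0.63 [286.4 348.1 183.9]
top tab_stud [186.1 183. ] 0.68 [589.2 286.5 147.5]
top tab_stud [220.2 188.8] 0.61 [574.9 196.  101.7]Traceback (most recent call last):
  File "<stdin>", line 8, in <module>
ValueError: it knows: bar_underside, brush, can, cassette, extractor, hook_stand, lip_end, parts_tray, sample_plate, seat, tab_stud, tongue_top, workpiece, wrench
```

```bash
python3 - <<'E'
from h import *
np.set_printoptions(precision=1,suppress=True)
ims=[]
for n in ['top','side']:
    p,T=shot(n); save(p,f'pics/{n}0.png'); print(n,p['fx'],T)
    C,ok=cloud(p,T); np.savez(f'{n}.npz',C=C,ok=ok,px=p['pixels'])
    for k in ['cassette','tongue_top','tab_stud','extractor','hook_stand','lip_end','seat','can','workpiece','sample_plate','parts_tray']:
        for d in models.landmark_of(p,k)[:4]:
            u,v=d['location']; i,j=int(round(v)),int(round(u))
            w=C[i,j] if 0<=i<420 and 0<=j<560 and ok[i,j] else None
            print(n,k,np.array([u,v]),round(d['conf'],2),w)
E
```

```text
top 462.10210928006694 [[  -0.     1.    -0.1  405.2]
 [  -1.    -0.     0.    10.1]
 [   0.     0.1    1.  1459.5]
 [   0.     0.     0.     1. ]]
top cassette [218.9 187.9] 0.71 [577.6 198.6 104.2]
top cassette [177.5 283.6] 0.7 [292.7 346.2   2.2]
top cassette [241.9 244.9] 0.47 [408.2 144.5  -5.5]
top tongue_top [154.4 284.7] 0.98 [308.2 361.7 212.7]
top tongue_top [204.5 178.8] 0.64 [592.9 227.6 190.7]
top tongue_top [237.3 243.7] 0.56 [411.3 148.4 110.5]
top tab_stud [186.  185.1] 0.46 [583.1 286.1 150.1]
top extractor [218.9 186.8] 0.9 [580.7 198.6 103.4]
top extractor [187.5 185. ] 0.29 [583.8 281.7 143.8]
top hook_stand [355.  183.9] 0.73 [ 583.3 -209.8   61.9]
top lip_end [376.6 207.1] 0.72 [ 501.2 -247.2  192.6]
top seat [462.4 236.3] 0.44 [ 416.2 -548.7    5.4]
top can [200.2 156.7] 0.6 [675.3 256.4  86.5]
top workpiece [285.2 245.1] 0.59 [404.3   8.7  22.1]
top workpiece [378.5 164.4] 0.47 [ 651.6 -293.5   10.5]
top sample_plate [381.3 167.2] 0.76 [ 641.4 -302.1   12.5]
top parts_tray [338.3 147.8] 0.93 [ 708.6 -169.8    0.9]
side 430.21696644413163 [[  -1.     0.1   -0.
[... 268 characters left out ...]
tongue_top [310.2 247.8] 0.86 [407.9 153.6 112. ]
side tongue_top [238.  240.3] 0.84 [591.6 230.1 187.2]
side tongue_top [348.4 296. ] 0.72 [296.2 366.  210.7]
side tab_stud [234.2 265.4] 0.55 [591.2 280.4 145.1]
side extractor [241.9 280.7] 0.87 [567.7 296.3 103.9]
side hook_stand [273.7 187.1] 0.77 [ 584.  -198.7   11.1]
side lip_end [297.6 142. ] 0.68 [ 546.6 -508.3    2.3]
side seat [283.9 149.4] 0.97 [ 595.1 -453.7   -1.7]
side seat [239.9 277.7] 0.56 [577.1 283.   97.2]
side can [198.  290.6] 0.64 [696.1 302.4  32.3]
side workpiece [311.  237.1] 0.58 [418.2  20.7  14.3]
side sample_plate [267.9 168.7] 0.55 [ 628.6 -301.9    6.9]
side parts_tray [238.5 190.2] 0.64 [ 710.4 -167.1    1.5]
```

View pics/top0.png

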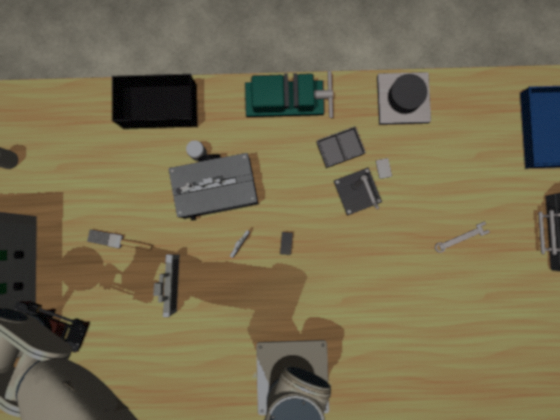

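View pics/side0.png

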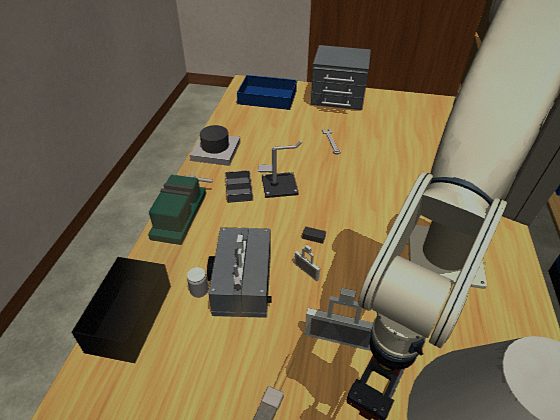

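```bash
python3 - <<'E'
from h import *
np.set_printoptions(precision=1,suppress=True)
D=np.load('top.npz');C,ok=D['C'],D['ok']
def sel(x0,x1,y0,y1,z0,z1): 
    m=ok&(C[...,0]>x0)&(C[...,0]<x1)&(C[...,1]>y0)&(C[...,1]<y1)&(C[...,2]>z0)&(C[...,2]<z1); return C[m]
def rect(P): r=cv2.minAreaRect(P[:,:2].astype(np.float32)); return np.round(np.array([*r[0],*r[1],r[2]]),1)
P=sel(440,680,60,400,90,112); print('ext',len(P),rect(P),np.median(P[:,2]))
P=sel(440,680,60,400,165,240); print('tongue/bar',len(P),rect(P),P.mean(0),P[:,2].max())
P=sel(440,680,60,400,176,240); print('tongue',len(P),rect(P),P.mean(0))
P=sel(540,640,255,330,120,160); print('stud',P)
P=sel(440,680,-330,-120,5,25); print('base',len(P),rect(P))
P=sel(440,680,-330,-120,150,220); print('arm',len(P),rect(P)); print(P[np.argsort(P[:,1])][::3])
E
python3 - <<'E'
import cv2
a=cv2.imread('pics/top0.png')[130:260,140:280];b=cv2.imread('pics/top0.png')[130:260,310:450]
s=cv2.imread('pics/side0.png')[215:335,190:330]; s=cv2.resize(s,(140,130))
s2=cv2.resize(cv2.imread('pics/side0.png')[130:205,220:320],(140,130))
import numpy as np
o=np.vstack([np.hstack([a,b]),np.hstack([s,s2])]);o=cv2.convertScaleAbs(o,alpha=1.8)
cv2.imwrite('pics/c1.png',cv2.resize(o,(644,598),interpolation=cv2.INTER_CUBIC))
E
```

```text
ext 3923 [596.  222.  165.9 241.2  10. ] 102.27217937934302
tongue/bar 61 [589.2 220.3  16.2  26.5  11.4] [588.1 219.6 184. ] 191.39718651894418
tongue 53 [589.7 220.4  16.5  25.9  14. ] [588.5 220.2 186. ]
stud [[589.6 287.1 144.9]
 [588.6 282.9 151.3]
 [589.3 281.2 145.7]
 [586.3 286.4 148.2]
 [586.4 283.9 146.8]
 [586.1 280.8 147.9]
 [586.4 278.5 145.3]
 [589.7 280.6 120.5]
 [583.1 286.1 150.1]
 [583.4 283.9 147.1]
 [583.8 281.7 143.8]
 [583.7 278.8 144. ]
 [586.1 279.6 125.8]
 [580.7 284.1 145.9]
 [581.7 282.9 138.2]
 [581.9 280.5 135.5]
 [583.  279.5 126.7]
 [581.1 283.7 120.2]]
base 1754 [ 559.3 -224.8  209.   239.3   89.5]
arm 137 [ 546.2 -233.1   99.2   16.8   21.9]
[[ 501.6 -251.1  187.3]
 [ 504.  -247.5  191.9]
 [ 507.4 -246.3  185. ]
 [ 501.5 -245.   190.3]
 [ 507.8 -244.1  181.9]
 [ 516.8 -243.   175.3]
 [ 513.7 -242.3  178.2]
 [ 507.7 -241.   183.7]
 [ 522.6 -240.6  174.3]
 [ 508.4 -239.7  176.1]
 [ 536.9 -238.9  172.2]
 [ 511.7 -238.   170.8]
 [ 533.6 -237.8  177.3]
 [ 522.3 -237.1  178. ]
 [ 520.3 -235.7  170.1]
 [ 536.6 -235.4  175.8]
 [ 522.4 -234.4  177.6]
 [ 548.4 -233.8  171.9]
 [ 528.7 -233.1  171.4]
 [ 536.7 -232.6  175.9]
 [ 534.7 -231.   168.7]
 [ 539.8 -230.4  173.3]
 [ 547.5 -229.4  180.4]
 [ 553.9 -228.   174.3]
 [ 561.8 -227.5  178.9]
 [ 558.9 -227.3  179.3]
 [ 568.2 -226.   173.2]
 [ 559.6 -225.4  174.3]
 [ 556.7 -225.2  174.7]
 [ 586.  -224.9  167.5]
 [ 562.8 -223.2  171.7]
 [ 554.2 -222.7  172.5]
 [ 573.3 -222.6  178. ]
 [ 591.3 -221.8  170.7]
 [ 574.  -220.6  173.1]
 [ 562.9 -220.4  171.7]
 [ 576.4 -220.2  176.1]
 [ 576.8 -217.8  174.2]
 [ 571.1 -217.5  174.5]
 [ 573.5 -217.   177.9]
 [ 577.4 -215.7  170.1]
 [ 582.2 -214.8  176.7]
 [ 583.3 -213.3  169. ]
 [ 579.6 -212.7  154.8]
 [ 586.1 -210.4  170. ]
 [ 587.2 -208.9  162.4]]
```

View pics/c1.png

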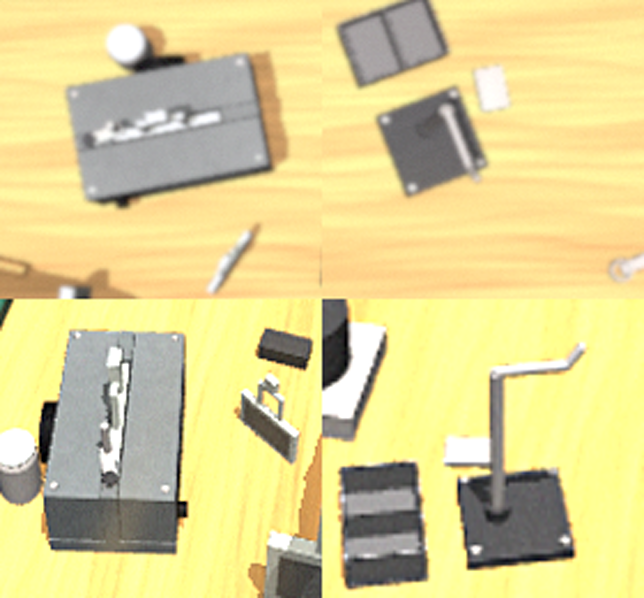

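Emit:
play_rows(dp=[[10, -10, 25], [30, -28, 25], [30, -28, 0], [30, -28, 0], [30, -28, 0], [30, -28, 0], [30, -28, 0], [30, -28, 0]], yaw=[4, 4, 4, 4, 4, 4, 4, 4], gripper=1)

```text
t: 2.12
ee_pos: [445.4, 378.0, 269.6]
orientation: [-0.295, 3.127, 0.0]
ft_force: [0.8, 1.4, 0.5]
width: 37.9
grasp_force: 0.0
```

Emit:
play_rows(dp=[[30, -28, 0], [30, -28, 0], [25, -28, 0], [0, 0, 0], [0, 0, 0]], yaw=[0, 0, 0, 0, 0])

```text
t: 2.53
ee_pos: [530.2, 294.0, 269.2]
orientation: [0.284, -3.128, -0.0]
ft_force: [-0.9, 0.5, 0.2]
width: 4.7
grasp_force: 0.0
```

```bash
cat > m.py <<'E'
from h import *
import sys
np.set_printoptions(precision=1,suppress=True)
def pose():
    o=ctrl.get_obs(); M=R.from_rotvec(o['orientation']).as_matrix()
    print('t',o['t'],'tcp',np.array(o['ee_pos']),'ydir deg',np.degrees(np.arctan2(M[1,1],M[0,1])),'zax',M[:,2],'w',o['width'],'gf',o['grasp_force'],'F',np.array(o['ft_force']),'q',np.round(o['qpos'],2))
E
python3 - <<'E'
from m import *
pose()
p,T=shot('wrist'); save(p,'pics/w1.png'); C,ok=cloud(p,T); np.savez('w1.npz',C=C,ok=ok)
print(T)
for k in ['tongue_top','tab_stud','bar_underside','extractor']:
    for d in models.landmark_of(p,k)[:3]:
        u,v=d['location']; i,j=int(round(v)),int(round(u)); print(k,u,v,d['conf'],C[i,j] if 0<=i<420 and 0<=j<560 and ok[i,j] else None)
E
```

```text
t 2.5333 tcp [530.2 294.  269.2] ydir deg 100.37189749329981 zax [-0.  0. -1.] w 4.740487652459676 gf 0.0 F [-0.9  0.5  0.2] q [ 0.5  0.3  1.6  0.   1.2 -1.3]
[[ -0.2  -0.9  -0.3 447.7]
 [  1.   -0.2  -0.1 278.6]
 [  0.   -0.3   1.  431.7]
 [  0.    0.    0.    1. ]]
tongue_top 156.6 59.6 0.69 [414.5 150.9 111.2]
tongue_top 191.0 261.5 0.63 [589.2 221.5 185.6]
tab_stud 81.8 50.5 0.41 [411.   23.5  24.5]
bar_underside 203.6 246.3 0.97 [582.1 227.5 162.6]
bar_underside 163.5 61.6 0.86 [414.3 155.1 103.8]
extractor 224.0 208.2 0.83 [558.5 234.5 103. ]
```

View pics/w1.png

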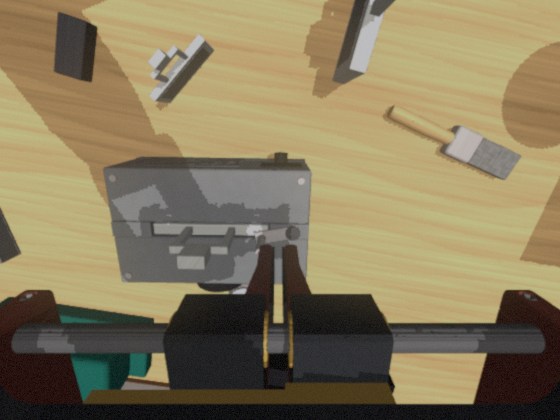

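```bash
python3 - <<'E'
from m import *
D=np.load('w1.npz');C,ok=D['C'],D['ok']
def sel(x0,x1,y0,y1,z0,z1): 
    m=ok&(C[...,0]>x0)&(C[...,0]<x1)&(C[...,1]>y0)&(C[...,1]<y1)&(C[...,2]>z0)&(C[...,2]<z1); return C[m]
def rect(P): r=cv2.minAreaRect(P[:,:2].astype(np.float32)); return np.round(np.array([*r[0],*r[1],r[2]]),1)
P=sel(470,700,60,400,99,106); print('ext',len(P),rect(P),np.median(P[:,2]))
# front edge line
b=[]
for y in range(130,320,4):
    Q=P[abs(P[:,1]-y)<2]
    if len(Q): b.append((y,Q[:,0].min()))
b=np.array(b); k=np.polyfit(b[:,0],b[:,1],1); print('front edge slope deg',np.degrees(np.arctan(-k[0])), 'x@220',np.polyval(k,220))
P=sel(540,640,180,260,180,195); print('tongue',len(P),rect(P),P.mean(0))
P=sel(540,640,180,260,152,164); print('bar',len(P),rect(P))
P=sel(560,620,262,300,143,156); print('stud',len(P),P.mean(0))
P=sel(540,640,180,300,95,104)
P=sel(540,640,140,250,85,108);
P=sel(540,640,262,340,107,120); print('tab',len(P),rect(P) if len(P) else '')
E
```

```text
ext 18667 [589.9 220.6 150.3 240.3   9.4] 102.32073035253359
front edge slope deg 9.447469095987486 x@220 514.0798679937262
tongue 459 [589.7 221.   15.2  26.1   9.2] [588.5 221.3 185.6]
bar 354 [588.6 220.7  12.9  60.4   7.2]
stud 27 [585.4 281.  148.4]
tab 350 [580.  302.2  17.   53.9  21.5]
```

Emit:
play_rows(dp=[[17, -7, 0], [16.6, -6.8, -20], [0, 0, -31], [0, 0, -30], [0, 0, -30], [0, 0, -25], [0, 0, -15], [0, 0, 0]], yaw=[-1, 0, 0, 0, 0, 0, 0, 0])

```text
t: 3.45
ee_pos: [559.7, 281.8, 114.7]
orientation: [0.265, -3.124, 0.004]
ft_force: [-0.5, 0.2, 0.0]
width: 0.3
grasp_force: 0.0
```

Emit:
play_rows(dp=[[9, -0.6, 0], [8.5, -0.6, 0], [7.5, 3.1, 0], [7.5, 3.1, 0], [6, 5.7, 0], [5.5, 5.7, 0], [0, 0, 0]], yaw=[0, 0, 0, 0, 0, 0, 0])

```text
t: 4.03
ee_pos: [608.9, 299.4, 119.1]
orientation: [-0.262, 3.128, 0.001]
ft_force: [-0.4, -0.5, -0.1]
width: 0.4
grasp_force: 0.1
```

Emit:
play_rows(dp=[[-3, -6, 0], [0, 0, 40], [0, 0, 41], [-9, -35, 41], [-6.5, -35, 0], [0, 0, 0], [0, 0, 0]], yaw=[0, 0, 0, 0, 0, 0, 0], gripper=0.2)

```text
t: 4.62
ee_pos: [589.9, 228.9, 231.3]
orientation: [-0.259, 3.13, 0.0]
ft_force: [0.4, 0.3, 0.1]
width: 44.0
grasp_force: 0.0
```

```bash
python3 - <<'E'
from m import *
pose()
p,T=shot('wrist'); save(p,'pics/w2.png'); C,ok=cloud(p,T)
def sel(x0,x1,y0,y1,z0,z1): 
    m=ok&(C[...,0]>x0)&(C[...,0]<x1)&(C[...,1]>y0)&(C[...,1]<y1)&(C[...,2]>z0)&(C[...,2]<z1); return C[m]
def rect(P): r=cv2.minAreaRect(P[:,:2].astype(np.float32)); return np.round(np.array([*r[0],*r[1],r[2]]),1)
P=sel(550,640,180,260,182,190); print('tongue',len(P),len(P) and rect(P),P.mean(0))
P=sel(540,640,180,260,152,164); print('bar',len(P),len(P) and rect(P))
p,T=shot('top'); C,ok=cloud(p,T)
P=sel(550,640,262,345,140,156); print('stud',len(P),P.mean(0)); save(p,'pics/t2.png')
P=sel(550,640,160,260,182,190);print('tongue top',len(P))
E
```

```text
t 4.6167 tcp [589.9 228.9 231.3] ydir deg 99.45462052069583 zax [ 0.  0. -1.] w 44.000163521024916 gf 0.0 F [0.4 0.3 0.1] q [ 0.3  0.4  1.6  0.   1.1 -1.4]
tongue 630 [589.7 220.8  14.2  25.7   8.7] [589.1 220.7 186.2]
bar 473 [588.1 220.5  11.2  59.7   9.2]
stud 0 [nan nan nan]
tongue top 0<stdin>:10: RuntimeWarning: Mean of empty slice.
  ret = um.true_divide(
```

View pics/w2.png

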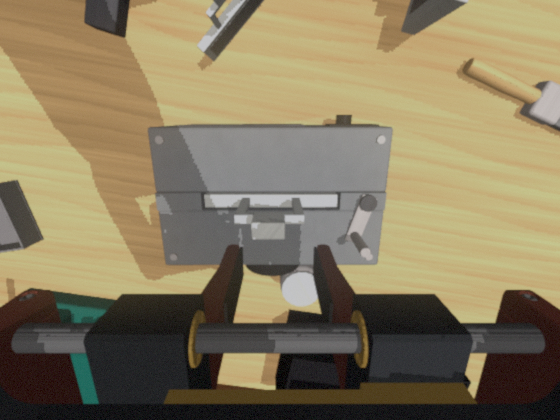

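Emit:
play_rows(dp=[[-0.5, -8, 0], [0, 0, -25], [0, 0, -25], [0, 0, -13], [0, 0, -6], [0, 0, 0]], yaw=[0, 0, 0, 0, 0, 0])

```text
t: 5.22
ee_pos: [589.0, 222.4, 159.7]
orientation: [0.263, -3.127, 0.001]
ft_force: [-0.2, -0.0, 0.1]
width: 70.4
grasp_force: 0.0
```

Emit:
play_rows(dp=[[0, 0, 0], [0, 0, 0], [0, 0, 0], [0, 0, 0], [0, 0, 0], [0, 0, 0]], yaw=[0, 0, 0, 0, 0, 0], gripper=1)

```text
t: 5.72
ee_pos: [590.2, 222.6, 162.2]
orientation: [-0.262, 3.13, 0.0]
ft_force: [-0.6, 0.3, -0.5]
width: 33.5
grasp_force: 0.0
```

Emit:
play_rows(dp=[[0, 0, 0], [0, 0, 0], [0, 0, 0], [0, 0, 0], [0, 0, 0]], yaw=[0, 0, 0, 0, 0])

```text
t: 6.13
ee_pos: [590.1, 222.3, 161.8]
orientation: [-0.262, 3.13, -0.0]
ft_force: [-0.6, -2.9, 2.6]
width: 25.7
grasp_force: 30.0
```

Emit:
play_rows(dp=[[0, 0, 5], [0, 0, 10], [0, 0, 12], [0, 0, 12], [0, 0, 12], [0, 0, 12], [0, 0, 12], [0, 0, 12]], yaw=[0, 0, 0, 0, 0, 0, 0, 0])

```text
t: 6.8
ee_pos: [590.0, 222.5, 250.2]
orientation: [-0.262, 3.13, 0.0]
ft_force: [0.1, 0.2, -2.8]
width: 25.6
grasp_force: 30.0
```

Emit:
play_rows(dp=[[0, 0, 15], [0, 0, 20], [0, 0, 20], [0, 0, 20], [0, 0, 20], [0, 0, 0], [0, 0, 0]], yaw=[0, 0, 0, 0, 0, 0, 0])

```text
t: 7.38
ee_pos: [590.3, 222.6, 344.9]
orientation: [-0.262, 3.128, 0.001]
ft_force: [-0.5, 0.2, -4.4]
width: 26.1
grasp_force: 30.0
```

```bash
python3 - <<'E'
from m import *
pose()
p,T=shot('side'); save(p,'pics/s3.png')
p,T=shot('top'); save(p,'pics/t3.png');C,ok=cloud(p,T)
def sel(x0,x1,y0,y1,z0,z1): 
    m=ok&(C[...,0]>x0)&(C[...,0]<x1)&(C[...,1]>y0)&(C[...,1]<y1)&(C[...,2]>z0)&(C[...,2]<z1); return C[m]
P=sel(490,600,-260,-205,164,200); d=P[:,:2]-P[:,:2].mean(0); 
pr=d@np.linalg.svd(d,full_matrices=False)[2][0]; a=np.linalg.svd(d,full_matrices=False)[2][0]; a*=np.sign(a[0])
print('arm yaw',np.degrees(np.arctan2(a[1],a[0])),P[:,:2].mean(0),pr.min(),pr.max(),len(P))
print('low end',P[:,:2].mean(0)+a*pr.min(),'hi',P[:,:2].mean(0)+a*pr.max())
E
```

```text
t 7.3833 tcp [590.3 222.6 344.9] ydir deg 99.58065733612518 zax [ 0.  0. -1.] w 26.08818721179031 gf 29.97320204973221 F [-0.5  0.2 -4.4] q [ 0.3  0.3  1.5 -0.   1.3 -1.4]
arm yaw 18.851241431617776 [ 546.9 -230. ] -47.471365379116 51.36895569936401 134
low end [ 502.  -245.3] hi [ 595.5 -213.4]
```

View pics/s3.png

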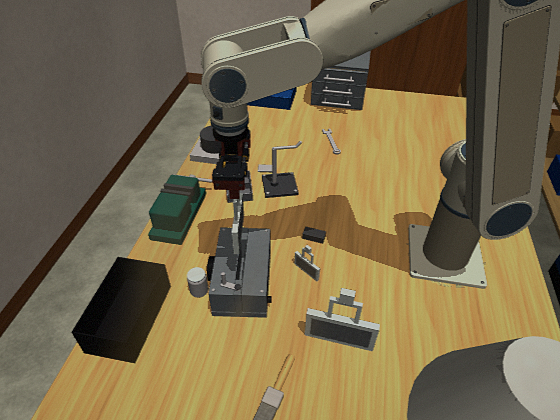

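```bash
cat > stand.py <<'E'
from m import *
from scipy.optimize import least_squares
def fit(name):
    p,T=shot(name); C,ok=cloud(p,T)
    m=ok&(C[...,0]>470)&(C[...,0]<640)&(C[...,1]>-310)&(C[...,1]<-140)
    g=p['pixels'].max(-1)
    Q=C[m&(C[...,2]>6)&(C[...,2]<20)&(g<110)]
    # largest connected dark area
    mm=(m&(C[...,2]>3)&(C[...,2]<20)&(g<110)).astype(np.uint8); n,l,s,_=cv2.connectedComponentsWithStats(mm)
    i=1+np.argmax(s[1:,4]); Q=C[l==i]; r=cv2.minAreaRect(Q[:,:2].astype(np.float32)); print(name,'base',len(Q),r)
    P=C[m&(C[...,2]>160)&(C[...,2]<200)]
    # level part / line fit, weighted to arm top
    c=np.median(P[:,:2],0); f=lambda v:(P[:,0]-560)*np.sin(v[0])-(P[:,1]+225-v[1])*np.cos(v[0])
    s=least_squares(f,[.35,0],loss='soft_l1',f_scale=2).x; print('arm yaw',np.degrees(s[0]),'y at x=560',-225+s[1],len(P))
    a=np.array([np.cos(s[0]),np.sin(s[0])]); t=(P[:,:2]-[560,-225+s[1]])@a; print('ends t',np.percentile(t,[0,2,98,100]),'low',np.array([560,-225+s[1]])+a*t.min(),'std',f(s).std())
    return p
if __name__=='__main__':
    fit('top'); fit('side')
E
python3 stand.py
```

```text
top base 1205 ((567.5504150390625, -224.29098510742188), (119.55859375, 122.61209106445312), 19.248451232910156)
arm yaw 19.448874587030165 y at x=560 -224.9521073504918 136
ends t [-65.4 -63.5  31.6  33.7] low [ 498.3 -246.7] std 3.2945423818083692
side base 653 ((568.3912353515625, -220.79660034179688), (118.700927734375, 127.66560363769531), 18.986265182495117)
arm yaw 20.430630293176062 y at x=560 -223.39698091514288 101
ends t [-63.9 -63.6  32.8  35.4] low [ 500.1 -245.7] std 3.3201194043170448
```

Emit:
play_rows(dp=[[-4, -15, 0], [-9, -30, 0], [-9, -32, 0], [-9, -32, 0], [-9, -32, 0], [-9, -32, 0], [-9, -32, 0], [-9, -32, 0]], yaw=[0, 1, 1.5, 1.5, 1.5, 1.5, 1.5, 1.4])

```text
t: 8.25
ee_pos: [521.4, -16.4, 342.8]
orientation: [0.533, -3.094, -0.0]
ft_force: [0.6, -0.9, -3.6]
width: 25.5
grasp_force: 30.0
```

Emit:
play_rows(dp=[[-10, -32, 0], [-10, -32, 0], [-10, -32, 0], [-10, -32, 0], [-10, -32, 0], [-10, -32, 0], [-10, -32, 0], [-7, -27, 0]], yaw=[0, 0, 0, 0, 0, 0, 0, 0])

```text
t: 8.92
ee_pos: [443.9, -267.5, 342.9]
orientation: [0.53, -3.095, -0.001]
ft_force: [0.7, -0.0, -3.4]
width: 25.7
grasp_force: 30.0
```

Emit:
play_rows(dp=[[0, 0, -20], [0, 0, -30], [0, 0, -30], [0, 0, -25], [0, 0, -15], [0, 0, -8], [0, 0, 0], [0, 0, 0]], yaw=[0, 0, 0, 0, 0, 0, 0, 0])

```text
t: 9.58
ee_pos: [445.8, -265.7, 215.7]
orientation: [0.531, -3.096, -0.0]
ft_force: [1.3, -0.7, -3.2]
width: 25.7
grasp_force: 30.0
```

```bash
python3 - <<'E'
from stand import *
pose()
p,T=shot('side'); a=p['pixels'][60:260,170:420]; a=cv2.resize(a,(750,600),interpolation=cv2.INTER_CUBIC); cv2.imwrite('pics/s4.png',a[...,::-1])
C,ok=cloud(p,T)
for k in ['tongue_top','bar_underside','cassette','lip_end']:
    for d in models.landmark_of(p,k)[:4]:
        u,v=d['location']; print(k,np.array([u,v]),round(d['conf'],2),C[int(v),int(u)])
fit('top')
E
```

```text
t 9.5833 tcp [ 445.8 -265.7  215.7] ydir deg 109.47414343219312 zax [-0.  0. -1.] w 25.720263271566626 gf 29.959920644760132 F [ 1.3 -0.7 -3.2] q [-0.6  0.3  1.9 -0.   1.  -2.5]
tongue_top [347.7 292.5] 0.91 [299.4 356.7 212.4]
tongue_top [311.5 251. ] 0.9 [404.6 150.5  96.5]
tongue_top [316.6 126.7] 0.73 [ 447.6 -180.6  297.8]
bar_underside [343.7 302. ] 0.88 [304.4 361.9 179. ]
bar_underside [314.2 138.9] 0.86 [ 464.8 -327.9  153.3]
bar_underside [306.6 248.7] 0.57 [419.3 151.4 107. ]
cassette [337.7 340.8] 0.81 [301.7 362.8  10.9]
cassette [318.  167.5] 0.72 [ 433.1 -214.5  114.3]
cassette [303.9 271.5] 0.7 [422.9 153.4   4.9]
lip_end [301.6 142.4] 0.81 [ 499.2 -238.8  191.6]
lip_end [332.4 138.6] 0.69 [ 411.4 -556.6    8.7]
top base 1203 ((566.7040405273438, -223.61207580566406), (121.16348266601562, 120.80361938476562), 18.576929092407227)
arm yaw 19.306993253508693 y at x=560 -225.01486985586666 135
ends t [-65.4 -63.5  31.9  33.8] low [ 498.3 -246.6] std 3.200868506882209
```

View pics/s4.png

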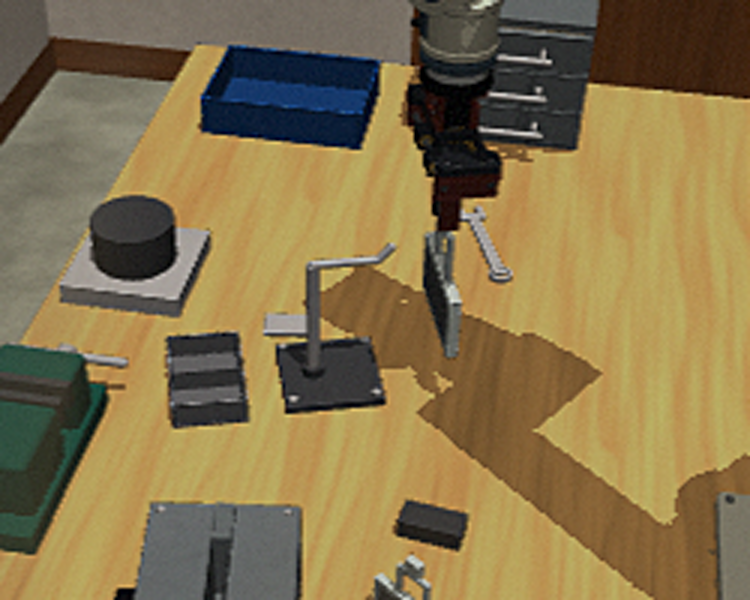

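Emit:
play_rows(dp=[[7, 2.5, 0], [12, 4.2, 0], [12, 4.2, 0], [12, 4.2, 0], [12, 4.2, 0], [12, 4.2, 0], [6, 2.1, 0], [0, 0, 0]], yaw=[0, 0, 0, 0, 0, 0, 0, 0])

```text
t: 10.55
ee_pos: [520.6, -239.2, 215.4]
orientation: [-0.534, 3.096, -0.0]
ft_force: [-0.3, -0.2, -3.8]
width: 25.8
grasp_force: 30.0
```

Emit:
play_rows(dp=[[6, 2.1, 0], [12, 4.2, 0], [9, 3.2, 0], [4, 1.4, 0], [0, 0, 0], [0, 0, 0]], yaw=[0, 0, 0, 0, 0, 0])

```text
t: 11.05
ee_pos: [550.0, -228.9, 215.4]
orientation: [0.532, -3.096, -0.0]
ft_force: [-0.9, -1.0, -3.4]
width: 25.7
grasp_force: 30.0
```

```bash
python3 - <<'E'
from m import *
pose()
p,T=shot('side'); a=p['pixels'][90:210,210:360]; a=cv2.resize(a,(750,600),interpolation=cv2.INTER_CUBIC); cv2.imwrite('pics/s5.png',a[...,::-1])
E
```

```text
t 11.05 tcp [ 550.  -228.9  215.4] ydir deg 109.50798447864534 zax [-0.  0. -1.] w 25.725856550938726 gf 29.95953530073166 F [-0.9 -1.  -3.4] q [-0.4  0.4  1.7 -0.   1.1 -2.3]
```

View pics/s5.png

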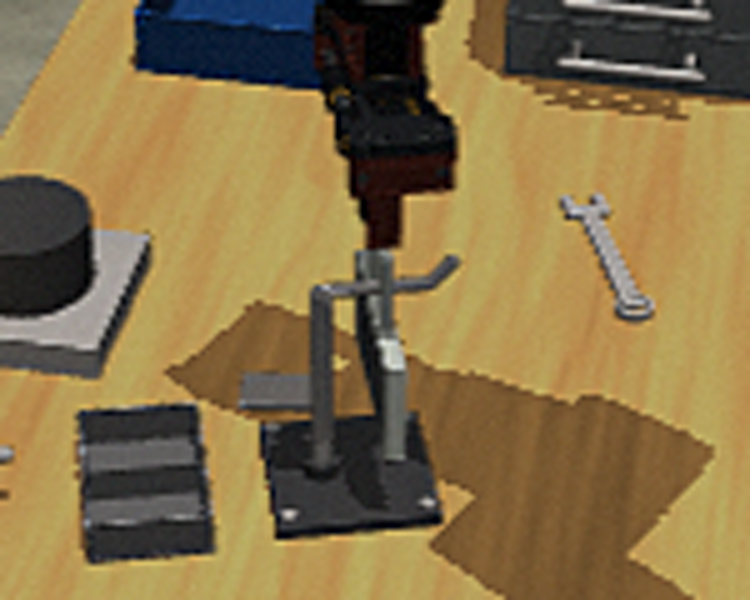

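Emit:
play_rows(dp=[[0, 0, -5], [0, 0, -7], [0, 0, -6], [0, 0, -4], [0, 0, -2], [0, 0, -1], [0, 0, -1], [0, 0, 0]], yaw=[0, 0, 0, 0, 0, 0, 0, 0])

```text
t: 11.77
ee_pos: [550.0, -229.0, 189.5]
orientation: [0.532, -3.096, -0.0]
ft_force: [-0.0, 0.6, -3.5]
width: 25.9
grasp_force: 30.0
```

Emit:
play_rows(dp=[[0, 0, -0.5], [0, 0, -0.5], [0, 0, -0.5], [0, 0, 0], [0, 0, 0], [0, 0, 0]], yaw=[0, 0, 0, 0, 0, 0])

```text
t: 12.27
ee_pos: [550.0, -229.0, 188.2]
orientation: [-0.532, 3.096, -0.0]
ft_force: [1.1, -0.1, -3.3]
width: 25.9
grasp_force: 30.0
```

Emit:
play_rows(dp=[[0, 0, -0.4], [0, 0, -0.4], [0, 0, -0.4], [0, 0, 0], [0, 0, 0]], yaw=[0, 0, 0, 0, 0])

```text
t: 12.68
ee_pos: [549.9, -229.0, 186.9]
orientation: [0.532, -3.096, -0.0]
ft_force: [-0.1, 0.1, -4.0]
width: 26.1
grasp_force: 30.0
```

Emit:
play_rows(dp=[[0, 0, -0.4], [0, 0, -0.3], [0, 0, -0.3], [0, 0, 0], [0, 0, 0]], yaw=[0, 0, 0, 0, 0])

```text
t: 13.1
ee_pos: [550.0, -229.0, 186.3]
orientation: [-0.532, 3.096, -0.0]
ft_force: [-0.6, 1.3, 1.8]
width: 25.8
grasp_force: 30.0
```

Emit:
play_rows(dp=[[0, 0, -0.4], [0, 0, -0.3], [0, 0, -0.3], [0, 0, 0], [0, 0, 0]], yaw=[0, 0, 0, 0, 0])

```text
t: 13.52
ee_pos: [550.1, -229.1, 186.1]
orientation: [-0.531, 3.096, -0.001]
ft_force: [-4.2, 1.2, 9.4]
width: 25.9
grasp_force: 30.0
```

Emit:
play_rows(dp=[[0, 0, 0.5], [0, 0, 0.4], [0, 0, 0], [0, 0, 0]], yaw=[0, 0, 0, 0])

```text
t: 13.85
ee_pos: [550.1, -229.1, 186.2]
orientation: [-0.532, 3.096, -0.0]
ft_force: [-2.0, 1.5, 6.5]
width: 26.2
grasp_force: 30.0
```

Emit:
play_rows(dp=[[0, 0, 0], [0, 0, 0], [0, 0, 0], [0, 0, 0], [0, 0, 0], [0, 0, 0], [0, 0, 0], [0, 0, 0]], yaw=[0, 0, 0, 0, 0, 0, 0, 0], gripper=0.4)

```text
t: 14.52
ee_pos: [549.9, -229.0, 185.8]
orientation: [0.532, -3.096, -0.0]
ft_force: [0.4, 0.1, -0.3]
width: 52.3
grasp_force: 0.0
```

Released; rise straight up.

Emit:
play_rows(dp=[[0, 0, 5], [0, 0, 12], [0, 0, 20], [0, 0, 25], [0, 0, 30], [0, 0, 30], [0, 0, 20], [0, 0, 0]], yaw=[0, 0, 0, 0, 0, 0, 0, 0])

```text
t: 15.18
ee_pos: [552.2, -230.0, 334.3]
orientation: [-0.53, 3.088, -0.008]
ft_force: [0.5, -0.4, 0.3]
width: 53.0
grasp_force: 0.0
```

Emit:
play_rows(dp=[[-20, 0, 0], [-30, 0, 0], [-30, 0, 0], [-20, 0, 0], [0, 0, 0], [0, 0, 0], [0, 0, 0], [0, 0, 0]], yaw=[0, 0, 0, 0, 0, 0, 0, 0])

```text
t: 15.85
ee_pos: [451.0, -229.2, 327.9]
orientation: [-0.532, 3.096, -0.0]
ft_force: [0.2, 0.4, 0.1]
width: 53.1
grasp_force: 0.0
```

```bash
python3 - <<'E'
from m import *
pose()
p,T=shot('side'); a=p['pixels'][100:310,180:340]; b=p['pixels'][130:210,225:335]; a=cv2.resize(a,(440,580)); b=cv2.resize(b,(360,262),interpolation=cv2.INTER_CUBIC)
q,T=shot('top'); c=cv2.resize(q['pixels'][135:225,165:275],(360,295),interpolation=cv2.INTER_CUBIC)
o=np.zeros((580,800,3),np.uint8); o[:,:440]=a;o[:262,440:]=b;o[285:,440:]=c
cv2.imwrite('pics/s6.png',o[...,::-1])
C,ok=cloud(q,T)
for n,(x0,x1,y0,y1,z0,z1) in dict(tongue=(500,620,-270,-190,200,225),stud=(550,650,262,345,140,156)).items():
    m=ok&(C[...,0]>x0)&(C[...,0]<x1)&(C[...,1]>y0)&(C[...,1]<y1)&(C[...,2]>z0)&(C[...,2]<z1); print(n,m.sum(),C[m].mean(0),cv2.minAreaRect(C[m][:,:2].astype(np.float32)))
E
```

```text
t 15.85 tcp [ 451.  -229.2  327.9] ydir deg 109.50220648798575 zax [ 0. -0. -1.] w 53.11035473572046 gf 0.0 F [0.2 0.4 0.1] q [-0.5  0.1  1.8  0.   1.2 -2.4]
tongue 54 [ 547.7 -228.8  211. ] ((547.87109375, -229.03659057617188), (13.709244728088379, 26.243436813354492), 19.862218856811523)
stud 11 [609.9 313.7 147.9] ((609.6586303710938, 314.4263000488281), (6.095883369445801, 9.149018287658691), 3.1520066261291504)
```

View pics/s6.png

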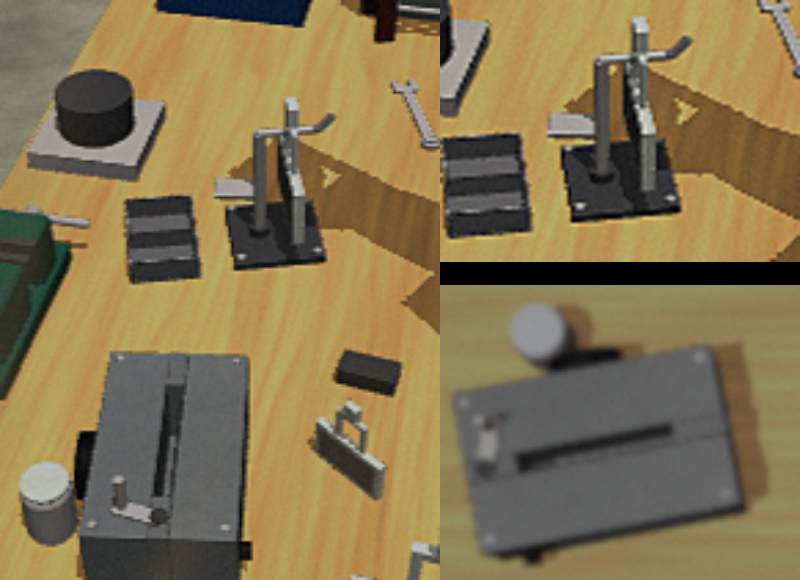

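Emit:
play_rows(dp=[[0, 0, 0], [0, 0, 0], [0, 0, 0], [0, 0, 0], [0, 0, 0], [0, 0, 0], [0, 0, 0], [0, 0, 0]], yaw=[0, 0, 0, 0, 0, 0, 0, 0])

```text
t: 16.62
ee_pos: [449.9, -229.0, 327.8]
orientation: [-0.531, 3.096, -0.0]
ft_force: [-0.7, -0.4, 0.1]
width: 52.5
grasp_force: 0.0
```

```bash
python3 -c "
from h import *
print(ticket.close_job())"
```

```text
the job is handed in; nothing more can be done
None
```

The job is handed in at 16.6 s: the tab is turned aside (about 1.2 rad or more), the cassette hangs upright by its window in the hook's throat, released and clear of the gripper, and in the last pictures the other things on the bench look undisturbed; the hand-in gave no verdict.

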